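# Level a two-pan kitchen balance by sliding a tin across

## Robot

A 6-joint arm with a two-finger parallel gripper is mounted at the origin on the work surface. World frame = base frame: x ahead of the robot, y to its left, z up, the work surface at z = 0. Lengths are in m, angles in rad, forces in N, time in s.
With the tool pointing down it reaches from about 0.25 to 0.775 m from the base axis. Payload 4 kg.
Tool frame: the origin (TCP) lies midway between the tips of the shut fingers; the grasp point (between the pads) lies 19 mm behind it; y points along the fingers, x is the direction in which the jaws open and shut, and the axes are right-handed (so a half turn about y gives the same grasp; the last joint's range is limited). The gripper opens to 85 mm and grips with 20 to 120 N. Pads are 22 mm wide; open, the fingers measure 114 mm over their backs; the gripper's body (76 mm by 85 mm) begins 54 mm behind the grasp point. The pads swing forward as they close: fully open they stand 13 mm farther back than shut.
Start: joints at [-1.443, 0.087, 1.371, -0, 1.684, -0.103], TCP at [0.126, -0.535, 0.231] pointing down, gripper open.
Joint ranges: [-3.1, 3.1], [-0.76, 2.03], [0.27, 2.55], [-1.08, 4.22], [0.17, 2.65], [-2.57, 2.57]. Speed limits (rad/s): [2.79, 2.79, 3.14, 3.14, 3.14, 3.14].

## Interface

Orientations are given as a unit quaternion [x, y, z, w].
In Python, from plant import bot gives the robot as it stands. Calls block until the motion is done:
- bot.reach(position, orientation): joint-space move of the TCP to a pose.
- bot.move_l(position, frame=None, velocity=0.15, f_stop=None): straight line of the TCP; frame=None keeps the orientation; velocity is the mean speed in m/s. With f_stop (N) it stops when the force on the tool has changed by that much, and returns True; else False.
- bot.goto_joints(angles): joint-space move.
- bot.let_go() and bot.close(): open the fingers fully, or close them until they stop; the grip force is fixed at half the most.
- bot.pause(seconds).
- bot.ik(position, orientation): joint angles nearest the present ones, or None.
- bot.observe(): the state.
- bot.camera(name): name is "scene" or "top" or "wrist"; returns a dict with "color" (384x512x3 uint8, blue, green, red), "fx", "fy", "cx", "cy" (pixels), "pose" (4x4, takes a point from camera to world coordinates). Camera axes: x right, y down, z forward; pixel columns grow to the right and rows downward; lengths in m; the calibration is good to about 2 mm. A picture is of the moment at which its call begins. There is no depth.
A pose or a line that the arm cannot do raises bot.Unreachable and nothing moves.
- bot.hand_in(): hands the job in, once; it reports no verdict.
Trained networks look in a picture, given as the dict that the camera call returned (one of the last four; its "shot" number tells which), for a name from the list of things; names that differ only in an ending like _2 or _b are one class to them, and where a whole thing is asked for, a point or a joint stands for the part that bears it (a point fixed in the world has none). Each returns a list of dicts, best first, with "p" (0 to 1); they miss things now and then, are a little off and sometimes report something else, mostly with a low value. They report only what shows in the picture. A call takes as long as a camera call.
- bot.regions_of(picture, label): "mask" (384x512 bool, what is visible of it) and "at" ([column, row] in pixels, amid what is visible of it).
The state is a dict: "t": time; "joints": joint angles; "joint_vel": joint speeds; "joint_torque": joint torques, N m; "position": TCP position; "tcp_rot": TCP orientation; "force": force on the tool from outside, world axes, zero at the start; "moment": the same for the moment, N m; "grip_width": finger opening in m.
Only numpy, scipy, OpenCV 4.12 (cv2) and the standard library are available. Lean on these libraries where they do the work, as an engineer would, in place of code of your own. Each camera call takes 0.05 s, during which the arm holds its last target.

## Task

The kitchen balance leans towards the pan that holds two steel tins. Without lifting it, gently slide the inner tin of that pair along the tray, over the bridge and into the other pan, to the spot where the balance sits level by itself with your hand off it. Do not knock or squeeze the tin or lean on the tray, and leave the two outer tins and the other kitchen things where they are.

Things in the scene. Friction and masses are not known exactly. Their poses are not given: they have to be found in the camera images.
- balance: Fixed steel two-pan balance; origin under its 120 x 170 mm foot, on the counter. Its y axis runs along the straight 490 mm tray, from the pan with one tin (-y) to the pan that starts with two (+y), and may point any way on the counter. The tray tilts about the balance's x axis on a pivot 60 mm above the counter, at mid-tray.
- tray (a joint): Tilt, rad: 0 level, stops at -0.1 (the +y pan, two tins at the start, is low) and +0.1 (the -y pan is low). Sprung lightly to level and damped, so the tilt is proportional to the imbalance: between the stops about 0.005 rad per mm that tin_slide is off the balance point. Settles in 2 to 3 s. Touching tin or tray changes it: it counts only with hands off.
- tray_mid (a point): Middle of the tray on its flat floor, 6 mm above the pivot; tilts with it: y along the tray to the two-tin pan, z normal to the floor. Floor: bridge (50 mm either way from here) 76 mm wide, pans (50 to 245 mm) 120 mm wide, all one plane. Rims and the bridge's side rails are 3 mm thick, 8 mm above the floor; no rim between bridge and pans in the 76 mm lane.
- tin_slide: The tin to slide: closed plain steel tin, 60 mm diameter (lid 61.6), 50 mm high, about 0.35 kg. Origin: centre of its underside, z up. Starts as the inner tin of the pair, 65 to 85 mm from tray_mid. Slides with 1 to 3 N; keep below 10 N. The level spot is 45 to 110 mm from tray_mid on the other side; masses are hidden, so it must be found by trial.
- tin_pair: Outer tin of the pair: plain steel, 64 mm diameter, 55 mm high, about 0.4 kg, centre 205 mm from tray_mid. Origin: centre of its underside. To be left where it stands.
- tin_single: The lone tin in the other pan: plain steel, 64 mm diameter, 45 mm high, about 0.3 kg, centre 205 mm from tray_mid. Origin: centre of its underside. To be left where it stands.
- turner: Steel flat turner lying on the counter beside the balance, 280 mm long, 75 mm wide, 12 mm high; origin at the inner end of its handle, blade towards its +x. Bystander.
- brush: Red silicone brush with a rigid dark handle, lying beside the balance, 185 mm long, 36 mm wide, 12 mm high; origin about its middle, bristles towards its +x. Bystander.
- jar: Lever-lock glass jar, 94 mm diameter, 130 mm high, origin under its centre. Bystander.
- idli_stand: Two-tier steel idli stand, 176 mm diameter, 193 mm high, origin under its centre. Bystander.

How it is judged:
At the end, for the whole second after the job is handed in: Hands off, the tray rests level within 0.018 rad (about 4.5 mm at each pan's end); the sliding tin stands flat on the tray in the pan that held one tin, its centre at least 42 mm past tray_mid; the outer tins stand within 10 mm of their places; all at rest (value of joint tray between -0.018 and 0.018 rad and velocity of joint tray between -0.03 and 0.03 rad/s and y of tin_slide in the frame of tray_mid below -0.042 m and z of tin_slide in the frame of tray_mid between -0.006 and 0.006 m and angle between the z axis of each of tin_slide, tin_pair, tin_single and the z axis of tray_mid, either way round below 0.06 rad and linear speed of each of tin_slide, tin_pair, tin_single below 0.02 m/s and z of tin_pair in the frame of tray_mid between -0.006 and 0.006 m and z of tin_single in the frame of tray_mid between -0.006 and 0.006 m and y of tin_pair in the frame of tray_mid between 0.195 and 0.215 m and y of tin_single in the frame of tray_mid between -0.215 and -0.195 m); the robot touches nothing.
It fails at once if the sliding tin is knocked or squeezed with more than 10 N (contact force between the fingers and tin_slide above 10 N).
It fails at once if the robot leans on the balance or its tray with more than 5 N (contact force between any of the fingers, the arm and balance above 5 N).
It fails at once if the sliding tin is lifted off the tray floor (over 12 mm) or tipped on it (over 0.2 rad) (z of tin_slide in the frame of tray_mid above 0.012 m or angle between the z axis of tin_slide and the z axis of tray_mid, either way round above 0.2 rad).
It fails at once if an outer tin is shifted along the tray by more than 10 mm ((y of tin_pair in the frame of tray_mid below 0.195 m or y of tin_pair in the frame of tray_mid above 0.215 m) or (y of tin_single in the frame of tray_mid below -0.215 m or y of tin_single in the frame of tray_mid above -0.195 m)).
It fails at once if a bystander is moved by more than 20 mm (distance of any of turner, brush, jar, idli_stand from where it was at the start of the episode above 0.02 m).
It also fails if it takes over 67 s, if anything falls off the work surface, if the arm or the gripper's body presses on something with over 40 N, if the wrist force passes 120 N, or if a joint passes its speed limit or range.

## Working session

There is one attempt and no reset: what is moved stays moved. The work goes in short steps, each a Python script; the robot and the scene stay as the last script left them, time stands still between calls to the robot, and variables do not carry over. Pictures are saved under pics/ and viewed, and the job is handed in when it is done.

```bash
ls; mkdir -p pics; python3 - <<'E'
from plant import bot
import cv2
print(bot.observe())
for n in ("scene","top","wrist"):
    p=bot.camera(n); cv2.imwrite(f"pics/{n}0.png",p["color"]); print(n,p["fx"],p["cx"],p["cy"],p["pose"].round(3).tolist() if hasattr(p["pose"],'round') else p["pose"])
    if n!="wrist":
        for l in ("tin_slide","tin_pair","tin_single","tray","balance"):
            print(l,[(round(r["p"],2),r["at"],int(r["mask"].sum())) for r in bot.regions_of(p,l)])
E
```

```text
pics
{'t': 0.0, 'joints': array([-1.44312109e+00,  8.79774979e-02,  1.37230797e+00,  2.56033892e-05,
        1.68362784e+00, -1.03037665e-01]), 'joint_vel': array([ 0.00018311, -0.00019717,  0.00088706, -0.00025391, -0.00045392,
        0.00034301]), 'joint_torque': array([ 2.74191943e-04, -3.51871634e+01, -3.13271642e+01, -2.54322686e-04,
        1.08554412e-02,  9.16528592e-06]), 'position': array([ 0.12573951, -0.53489769,  0.23009961]), 'tcp_rot': array([-0.55364814,  0.43970642, -0.43854445,  0.55480696]), 'force': array([-0.78324609, -0.37240967,  0.00212641]), 'moment': array([ 0.01957778, -0.02856647, -0.00680598]), 'grip_width': 0.0849144938451109}
scene 385.0520632904263 255.74647590233317 191.2312037355276 [[-0.422, 0.732, -0.535, 1.229], [0.906, 0.347, -0.241, 0.341], [0.01, -0.587, -0.81, 1.047], [0.0, 0.0, 0.0, 1.0]]
tin_slide [(0.62, [191.6, 189.7], 412)]
tin_pair [(0.89, [156.1, 207.9], 472)]
tin_single [(0.95, [275.4, 150.3], 387)]
tray [(0.87, [226.5, 181.0], 3572)]
balance [(0.93, [225.7, 184.7], 4128)]
top 365.5509301785646 255.8909484923604 192.71478565661874 [[-0.03, -0.981, 0.192, 0.355], [-1.0, 0.029, -0.004, 0.033], [-0.002, -0.192, -0.981, 1.357], [0.0, 0.0, 0.0, 1.0]]
tin_slide [(0.79, [298.1, 173.3], 302)]
tin_pair []
tin_single [(0.59, [251.4, 238.0], 312)]
tray [(0.66, [279.1, 201.0], 3644)]
balance [(0.59, [278.1, 202.9], 3614)]
wrist 284.8416675232863 255.277865840822 185.07131819739658 [[0.227, -0.926, -0.302, 0.203], [-0.974, -0.216, -0.07, -0.518], [-0.001, 0.309, -0.951, 0.374], [0.0, 0.0, 0.0, 1.0]]
```

View pics/scene0.png

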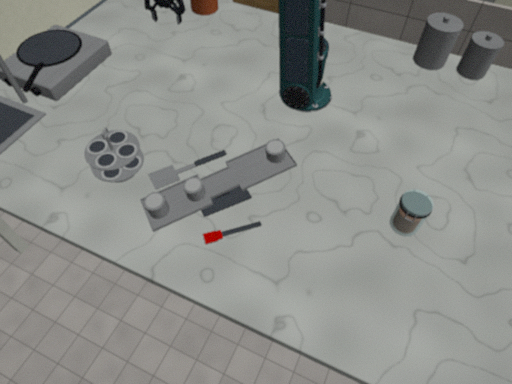

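View pics/top0.png

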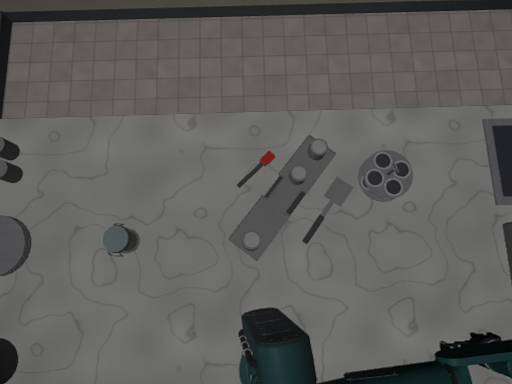

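The scene view shows the tray running from the tin at (275,150) to the pair at (193,189) and (156,206). The turner and brush lie either side of it. In the top view, the single tin is at (251,241), the slide tin at (298,174) and the pair tin at (318,148). Next I'll fit a balance model to both views.

```bash
cat > h.py <<'E'
import numpy as np, cv2
from scipy.spatial.transform import Rotation as R
from scipy.optimize import least_squares
def proj(p,P):
    T=np.asarray(p["pose"]); q=(np.asarray(P)-T[:3,3])@T[:3,:3]
    return np.c_[p["fx"]*q[:,0]/q[:,2]+p["cx"], p["fy"]*q[:,1]/q[:,2]+p["cy"]]
def trayT(x,y,yaw,tilt):
    Rz=R.from_euler('z',yaw).as_matrix()@R.from_euler('x',tilt).as_matrix()
    return Rz, np.array([x,y,0.06])
def tp(b,tilt,P):
    "tray_mid-frame points -> world"
    M,o=trayT(*b,tilt); return (np.asarray(P,float)+[0,0,.006])@M.T+o
def cyl(b,tilt,yy,r,h,xx=0):
    a=np.linspace(0,2*np.pi,40)
    c=np.c_[xx+r*np.cos(a),yy+r*np.sin(a)]
    return tp(b,tilt,np.r_[np.c_[c,0*a],np.c_[c,0*a+h]])
def hullc(pts):
    h=cv2.convexHull(pts.astype(np.float32)); m=cv2.moments(h); return np.array([m["m10"]/m["m00"],m["m01"]/m["m00"]])
def mc(m):
    r,c=np.nonzero(m); return np.array([c.mean(),r.mean()])
def outline(z=.008):
    return np.array([[-.06,-.245,z],[.06,-.245,z],[.06,.245,z],[-.06,.245,z]])
E
python3 - <<'E'
from h import *
from plant import bot
spec={"tin_slide":(.0308,.05),"tin_pair":(.032,.055),"tin_single":(.032,.045)}
obs=[]
for n in ("scene","top"):
    p=bot.camera(n)
    for l in spec:
        for r in bot.regions_of(p,l)[:1]:
            obs.append((p,l,mc(r["mask"]),r["mask"].sum())); print(n,l,r["p"],mc(r["mask"]))
def res(v):
    b=v[:3]; yy={"tin_slide":v[3],"tin_pair":.205,"tin_single":-.205}
    return np.concatenate([hullc(proj(p,cyl(b,-.1,yy[l],*spec[l])))-c for p,l,c,_ in obs])
best=min((least_squares(res,[.5,-.1,y0,.075],loss='soft_l1') for y0 in np.arange(-3,3.2,.7)),key=lambda s:s.cost)
v=best.x; print(v,res(v).round(2))
np.save("b.npy",v)
for n in ("scene","top"):
    p=bot.camera(n); im=cv2.resize(p["color"],None,fx=3,fy=3,interpolation=cv2.INTER_CUBIC)
    c=proj(p,tp(v[:3],0,[[0,0,0]]))[0]
    def d(P,col): cv2.polylines(im,[((proj(p,P)+.5)*3).astype(int)],True,col,1)
    d(tp(v[:3],-.1,outline()),(0,255,0))
    for l,yy in (("tin_slide",v[3]),("tin_pair",.205),("tin_single",-.205)):
        k=cyl(v[:3],-.1,yy,*spec[l]); d(k[:40],(0,0,255)); d(k[40:],(255,0,0))
    x,y=(c*3).astype(int); cv2.imwrite(f"pics/{n}_fit.png",im[max(0,y-250):y+250,max(0,x-300):x+300])
o=bot.observe(); print(R.from_quat(o["tcp_rot"]).as_matrix().round(3),o["t"])
E
```

```text
scene tin_slide 0.59 [193.65609756 188.74146341]
scene tin_pair 0.87 [155.47843137 205.1745098 ]
scene tin_single 0.97 [274.79792746 150.93005181]
top tin_slide 0.59 [297.20503597 174.21582734]
top tin_pair 0.82 [316.88821752 148.48338369]
top tin_single 0.51 [250.72327044 239.94339623]
[ 0.59854993 -0.07221248 -2.22309294  0.08156772] [-0.02 -0.27  0.71  0.17 -0.41  0.46  0.53  0.4  -0.42  0.22  0.25 -0.76]
[[ 0.229 -0.     0.973]
 [-0.973 -0.     0.229]
 [ 0.    -1.    -0.   ]] 1.15
```

View pics/scene_fit.png

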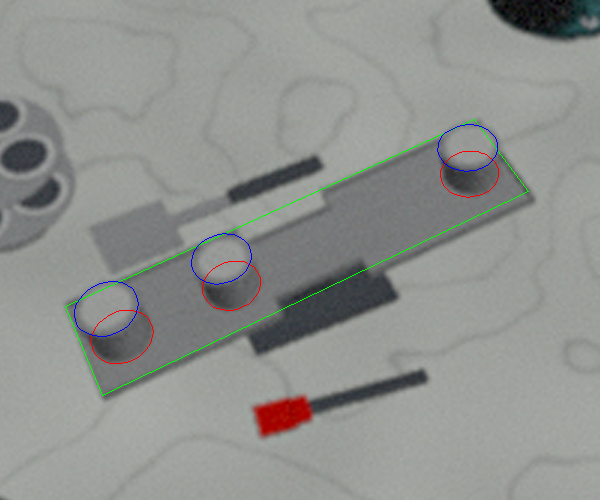

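View pics/top_fit.png

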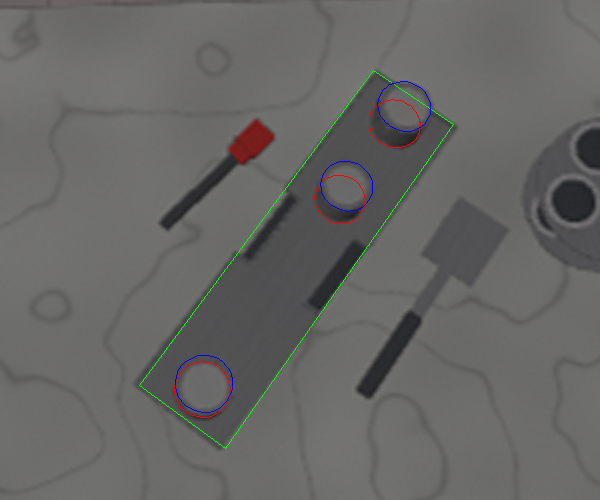

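The fit agrees within about 1 px: slide tin at y≈+82 mm, yaw −2.223. Next I'll check which straddle poses and side views the arm can reach.

```bash
cat >> h.py <<'E'
def toolR(b,flip,lean=0,tilt=0):
    "jaw x along tray y; fingers down; lean about jaw axis"
    M,_=trayT(*b,tilt)
    x=M[:,1]*(1 if flip else -1); y=-M[:,2]; z=np.cross(x,y)
    A=np.c_[x,y,z]
    return A@R.from_euler('x',lean).as_matrix()
E
python3 - <<'E'
from h import *
from plant import bot
v=np.load("b.npy"); b=v[:3]
o=bot.observe(); p=bot.camera("wrist")
A=np.eye(4);A[:3,:3]=R.from_quat(o["tcp_rot"]).as_matrix();A[:3,3]=o["position"]
C=np.linalg.inv(A)@p["pose"]; np.save("C.npy",C); print(C.round(3))
for f in (0,1):
    for yy in (.09,-.11):
        q=R.from_matrix(toolR(b,f)).as_quat(); s=bot.ik(tp(b,-.1,[[0,yy,0]])[0],q); print(f,yy,s)
    for d in (.28,.33,.38):
      for el in (25,35,45,55):
        for sg in (1,-1):
          for off in (0,):
            T=toolR(b,f,sg*np.radians(90-el-18))@C[:3,:3]
            if f==0 or 1:
                fw=T[:,2]; e=np.degrees(np.arcsin(-fw[2]))
                cam=np.array([b[0],b[1],.08])-fw*d
                t=cam-toolR(b,f,sg*np.radians(90-el-18))@C[:3,3]
                s=bot.ik(t,R.from_matrix(toolR(b,f,sg*np.radians(90-el-18))).as_quat())
                if s is not None and e<60: print(f,d,el,sg,"real el",e.round(),"cam",cam.round(2),"tcp",t.round(2),np.round(s,2))
E
```

```text
[[ 1.    -0.001 -0.001  0.   ]
 [ 0.001 -0.309  0.951 -0.143]
 [-0.002 -0.951 -0.309  0.079]
 [ 0.     0.     0.     1.   ]]
0 0.09 None
0 -0.11 None
1 0.09 [-2.70256910e-01  4.61849407e-01  1.25584892e+00 -4.44089210e-16
  1.42389433e+00  3.82039698e-01]
1 -0.11 [-1.22742229e-01  8.73649732e-02  1.68374686e+00 -4.44089210e-16
  1.37048082e+00  5.29554380e-01]
1 0.28 25 -1 real el 25.0 cam [0.75 0.13 0.2 ] tcp [0.66 0.   0.16] [ 0.17  0.79  0.75 -0.64  2.15  0.61]
1 0.28 35 -1 real el 35.0 cam [0.74 0.11 0.24] tcp [ 0.65 -0.01  0.17] [ 0.12  0.66  0.87 -0.51  2.05  0.63]
1 0.28 45 -1 real el 45.0 cam [0.72 0.08 0.28] tcp [ 0.64 -0.02  0.19] [ 0.05  0.52  0.98 -0.38  1.93  0.62]
1 0.28 55 -1 real el 55.0 cam [0.7  0.06 0.31] tcp [ 0.62 -0.04  0.2 ] [-0.03  0.4   1.09 -0.25  1.82  0.58]
1 0.33 25 -1 real el 25.0 cam [0.78 0.17 0.22] tcp [0.68 0.04 0.18] [ 0.2   0.89  0.55 -0.67  2.26  0.57]
1 0.33 35 -1 real el 35.0 cam [0.76 0.14 0.27] tcp [0.67 0.02 0.2 ] [ 0.15  0.73  0.69 -0.52  2.15  0.61]
1 0.33 45 -1 real el 45.0 cam [0.74 0.11 0.31] tcp [0.66 0.01 0.22] [ 0.09  0.58  0.83 -0.38  2.04  0.62]
1 0.33 55 -1 real el 55.0 cam [0.71 0.08 0.35] tcp [ 0.64 -0.02  0.24] [ 0.01  0.44  0.96 -0.25  1.92  0.59]
1 0.38 35 -1 real el 35.0 cam [0.79 0.17 0.3 ] tcp [0.7  0.06 0.23] [ 0.19  0.83  0.47 -0.55  2.27  0.57]
1 0.38 45 -1 real el 45.0 cam [0.76 0.14 0.35] tcp [0.68 0.03 0.26] [ 0.12  0.65  0.64 -0.4   2.15  0.61]
1 0.38 55 -1 real el 55.0 cam [0.73 0.1  0.39] tcp [0.66 0.01 0.28] [ 0.04  0.49  0.8  -0.25  2.03  0.6 ]
```

View pics/wrist0.png

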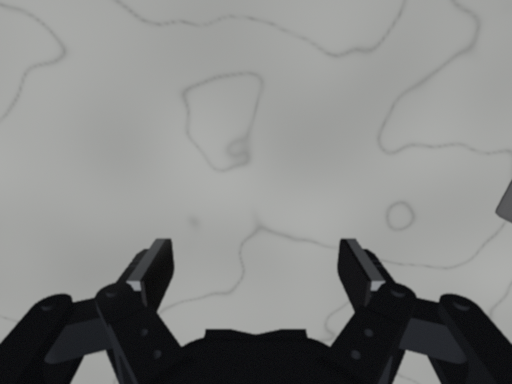

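```bash
cat >> h.py <<'E'
spec={"tin_slide":(.0308,.05),"tin_pair":(.032,.055),"tin_single":(.032,.045)}
def view_pose(b,C,d=.36,el=35,dz=.09):
    A=toolR(b,1,-np.radians(72-el)); T=A@C[:3,:3]; cam=np.array([b[0],b[1],dz])-T[:,2]*d
    return cam-A@C[:3,3], R.from_matrix(A).as_quat()
def draw(p,b,tilt,ys,name,s=1.5):
    im=cv2.resize(p["color"],None,fx=s,fy=s,interpolation=cv2.INTER_CUBIC)
    def d(P,col): cv2.polylines(im,[((proj(p,P)+.5)*s).astype(int)],True,col,1)
    d(tp(b,tilt,outline()),(0,255,0))
    for l,yy in (("tin_slide",ys),("tin_pair",.205),("tin_single",-.205)):
        k=cyl(b,tilt,yy,*spec[l]); d(k[:40],(0,0,255)); d(k[40:],(255,0,0))
    cv2.imwrite(name,im)
E
python3 - <<'E'
from h import *
from plant import bot
v=np.load("b.npy"); b=v[:3]; C=np.load("C.npy")
j=np.array(bot.observe()["joints"]); j[0]=0.0; bot.goto_joints(j.tolist())
t,q=view_pose(b,C); print(t); bot.reach(t,q); bot.pause(.3)
p=bot.camera("wrist"); cv2.imwrite("pics/v1raw.png",p["color"]); draw(p,b,-.1,v[3],"pics/v1.png")
np.save("joints_view.npy",bot.observe()["joints"])
import pickle; pickle.dump(p,open("v1.pkl","wb"))
ms={}
for l in list(spec)+["tray"]:
    for r in bot.regions_of(p,l)[:2]: print(l,r["p"],mc(r["mask"]),r["mask"].sum()); ms.setdefault(l,r["mask"])
pickle.dump(ms,open("v1m.pkl","wb"))
print(bot.observe()["t"])
E
```

```text
[0.68715329 0.04353147 0.22979074]
tin_slide 0.83 [322.27987297 178.68678047] 2519
tin_pair 0.57 [415.79498715 173.92512853] 3112
tin_single 0.96 [ 89.10156001 197.97835084] 3141
tray 0.86 [234.55835098 162.17771349] 19357
5.1333
```

View pics/v1.png

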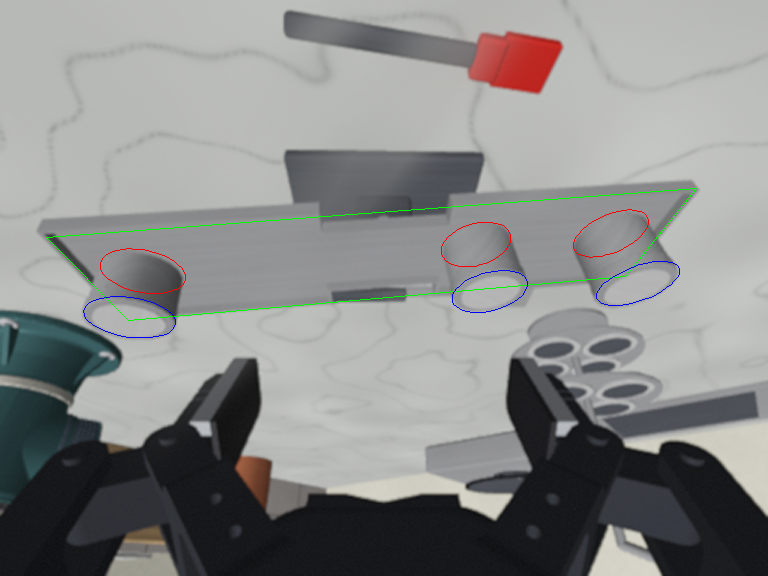

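The side view is upside down in the image and shows all three tins and the tray clearly. The model is about 3 px (≈4 mm) off, so I'll refine it with this view.

```bash
cat >> h.py <<'E'
def tins_res(p,ms,b,tilt,ys,l_list=None):
    out=[]
    yy={"tin_slide":ys,"tin_pair":.205,"tin_single":-.205}
    for l in spec:
        if l in ms:
            h=cv2.convexHull(proj(p,cyl(b,tilt,yy[l],*spec[l])).astype(np.float32)).reshape(-1,2)
            c=hullc(h); out+=list(c-mc(ms[l]))
    return np.array(out)
E
python3 - <<'E'
from h import *
import pickle
p=pickle.load(open("v1.pkl","rb")); ms=pickle.load(open("v1m.pkl","rb")); v=np.load("b.npy")
print({k:m.sum() for k,m in ms.items()},[cv2.contourArea(cv2.convexHull(proj(p,cyl(v[:3],-.1,y,*spec[l])).astype(np.float32))) for l,y in zip(spec,(v[3],.205,-.205))])
s=least_squares(lambda u:tins_res(p,ms,u[:3],-.1,u[3]),v); print(s.x,s.fun.round(2))
s2=least_squares(lambda u:tins_res(p,ms,u[:3],u[4],u[3]),[*v,-.1]); print(s2.x,s2.fun.round(2))
draw(p,s.x[:3],-.1,s.x[3],"pics/v1b.png"); np.save("b2.npy",s.x)
E
```

```text
{'tin_slide': np.int64(2519), 'tin_pair': np.int64(3112), 'tin_single': np.int64(3141), 'tray': np.int64(19357)} [2647.0703192164656, 3163.4359057641122, 3176.8231350137794]
[ 0.59609137 -0.07325306 -2.21969693  0.08444718] [ 0.15  0.2  -1.26 -1.39  1.06 -0.91]
[ 0.59121442 -0.07067562 -2.17848757  0.08959483 -0.06744227] [-0.02  0.45 -1.59 -0.8   1.02 -1.32]
```

View pics/v1b.png

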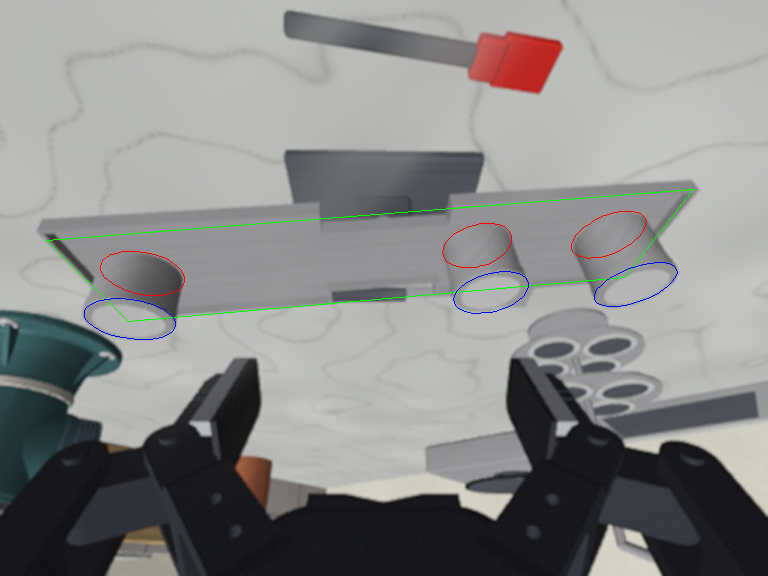

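The refined fit puts the tray corners and tins within about 1–2 px. The plan is to straddle the tin with open fingers, jaws along the tray. I'll lean the tips slightly forward so the push stays low, then slide along the tilted floor.

```bash
cat >> h.py <<'E'
B=np.array([.5968,-.0728,-2.221])
def target(y,z,tilt): return tp(B,tilt,[[0,y,z]])[0]
E
python3 - <<'E'
from h import *
from plant import bot
L=-.15; A=toolR(B,1,0,L); q=R.from_matrix(A).as_quat()
for y in (.083,-.06,-.11): print(bot.ik(target(y,0,-.1),q))
bot.reach(target(.081,.13,-.1),q)
print(bot.observe()["position"],target(.081,.13,-.1),bot.observe()["t"])
print(bot.move_l(target(.081,.065,-.1),velocity=.12,f_stop=4))
p=bot.camera("wrist"); cv2.imwrite("pics/w2.png",p["color"]); draw(p,B,-.1,.083,"pics/w2d.png",1)
E
```

```text
[-0.292977    0.54107582  1.14727997  0.05229286  1.59386434  0.35475029]
[-0.20811715  0.26466809  1.49522368  0.06406804  1.51757498  0.4343226 ]
[-0.16912242  0.17183663  1.5966092   0.0693495   1.50648882  0.47200016]
[ 0.67166419 -0.1298406   0.18742482] [ 0.67175774 -0.1298073   0.18723406] 5.9167
False
```

View pics/w2d.png

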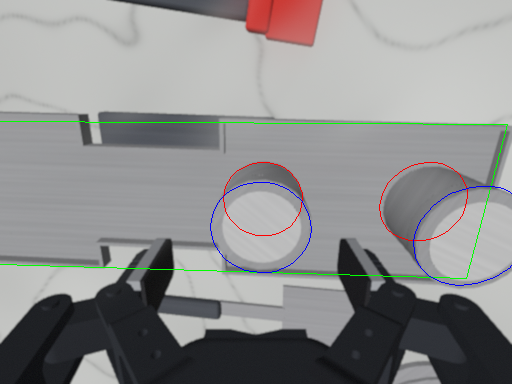

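The overlay on the slide tin's lid matches: seen at (262,228), predicted (261,227). The fingers straddle it symmetrically. Next is the descent and first push.

```bash
python3 - <<'E'
from h import *
from plant import bot
print(bot.move_l(target(.081,.002,-.1),velocity=.08,f_stop=3), bot.observe()["force"].round(2))
print(bot.move_l(target(.060,.002,-.1),velocity=.03,f_stop=6), bot.observe()["force"].round(2))
p=bot.camera("wrist"); cv2.imwrite("pics/w3.png",p["color"]); print(bot.observe()["t"])
E
```

```text
False [ 0.    0.36 -0.13]
False [-0.64 -0.7  -0.13]
8.4917
```

View pics/w3.png

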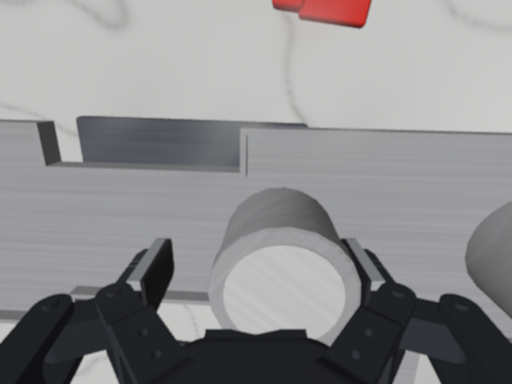

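The tin is upright and in contact with the trailing finger at about 1 N. Continuing the slide.

```bash
python3 - <<'E'
from h import *
from plant import bot
for y in (.025,-.015,-.055):
    print(bot.move_l(target(y,.002,-.1),velocity=.03,f_stop=6), bot.observe()["force"].round(2))
p=bot.camera("wrist"); cv2.imwrite("pics/w4.png",p["color"]);
bot.move_l(target(-.048,.002,-.1),velocity=.03,f_stop=4)
p=bot.camera("scene"); cv2.imwrite("pics/s4.png",p["color"]); print(bot.observe()["t"])
E
```

```text
False [ 0.42 -0.27 -0.74]
False [ 0.12 -0.59 -1.3 ]
False [ 0.64 -0.23  0.89]
13.2583
```

View pics/w4.png

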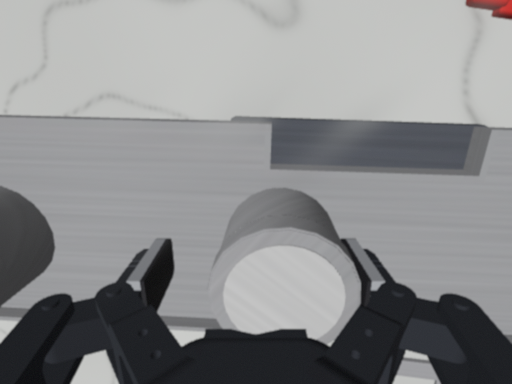

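```bash
cat >> h.py <<'E'
def measure(bot,tag):
    import pickle
    p0=pickle.load(open("v1.pkl","rb")); m0=pickle.load(open("v1m.pkl","rb")); b2=np.load("b2.npy")
    up=bot.observe(); P=np.array(up["position"]); 
    bot.move_l(P+[0,0,.09],velocity=.15); bot.goto_joints(np.load("joints_view.npy").tolist()); bot.pause(1.2)
    p=bot.camera("wrist"); ms={}
    for l in spec:
        r=bot.regions_of(p,l)
        if l=="tin_slide": r=[x for x in r if x["p"]>.3] or r
        if r: ms[l]=r[0]["mask"]; print(l,round(r[0]["p"],2),mc(r[0]["mask"]).round(1),r[0]["mask"].sum())
    bias=dict(zip([l for l in spec if l in m0],tins_res(p0,m0,b2[:3],-.1,b2[3]).reshape(-1,2)))
    def rr(u):
        r=tins_res(p,ms,b2[:3],u[0],u[1]).reshape(-1,2)-np.array([bias[l] for l in spec if l in ms]); return r.ravel()
    s=least_squares(rr,[-.05,-.05],x_scale=[.01,.01])
    print("tilt,ys",s.x.round(4),"res",s.fun.round(1),"t",bot.observe()["t"])
    draw(p,b2[:3],s.x[0],s.x[1],f"pics/{tag}.png"); cv2.imwrite(f"pics/{tag}_raw.png",p["color"])
    pickle.dump((p,ms),open(f"{tag}.pkl","wb"))
    return s.x
E
python3 - <<'E'
from h import *
from plant import bot
measure(bot,"m1")
E
```

```text
tin_slide 0.81 [223.6 187.5] 2648
tin_pair 0.59 [415.8 174.2] 3117
tin_single 0.75 [ 89.4 198.2] 3062
tilt,ys [-0.1007 -0.0416] res [ 0.   0.1  0.1  0.1 -0.2  0.1] t 16.2
```

View pics/m1.png

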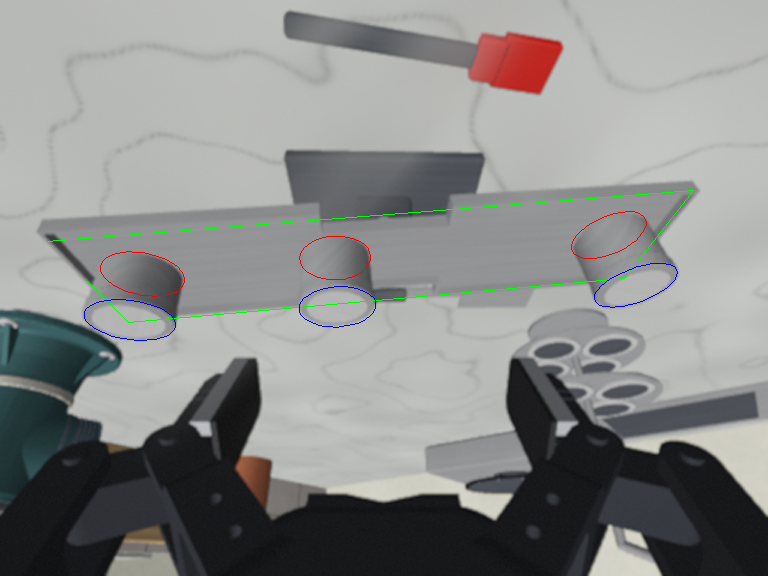

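The tray is still on its stop (−0.1007), with the tin at −42 mm. So the level spot is beyond −62 mm. Pushing on to about −68 mm.

```bash
cat >> h.py <<'E'
def push(bot,ys,to,tilt,lean=-.15,z=.002,v=.025,back=.010):
    q=R.from_matrix(toolR(B,1,0,lean)).as_quat()
    bot.reach(target(ys,.10,tilt),q)
    print(bot.move_l(target(ys,z,tilt),velocity=.1,f_stop=3))
    s=np.sign(to-ys)
    y1=to+s*.0125
    print(bot.move_l(target(y1,z,tilt),velocity=v,f_stop=6),bot.observe()["force"].round(2))
    bot.move_l(target(y1-s*back,z,tilt),velocity=.04,f_stop=4)
E
python3 - <<'E'
from h import *
from plant import bot
push(bot,-.042,-.068,-.1); measure(bot,"m2")
E
```

```text
False
False [ 0.05 -0.24  0.25]
tin_slide 0.56 [202.2 186.8] 2675
tin_pair 0.74 [418.1 181.8] 3137
tin_single 0.69 [ 90.4 190.5] 3010
tilt,ys [-0.0428 -0.0667] res [ 0.   0.1  0.1  0.  -0.1  0. ] t 23.1667
```

View pics/m2.png

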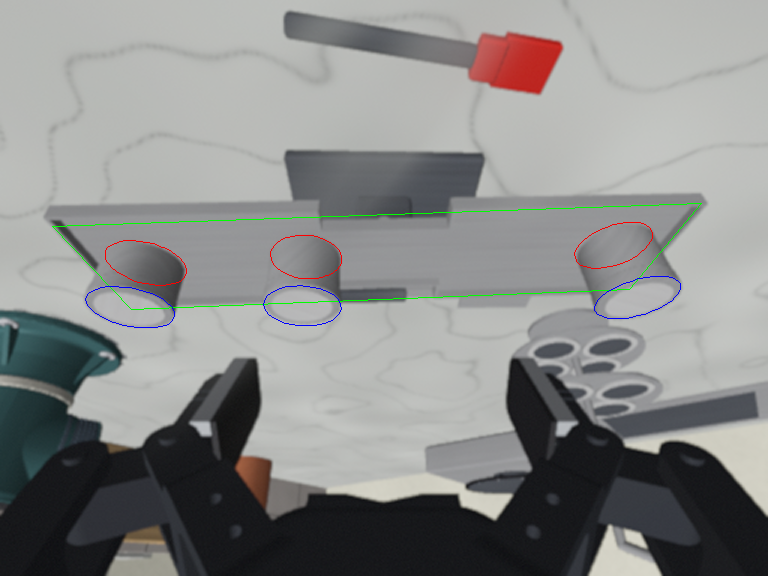

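The tray has lifted off its stop and reads −0.043, so the tin needs about 8.5 mm more.

```bash
python3 - <<'E'
from h import *
from plant import bot
push(bot,-.067,-.0765,-.04,lean=-.1); measure(bot,"m3"); bot.pause(1.5)
E
```

```text
False
False [ 0.14 -0.46 -0.01]
tin_slide 0.64 [193.9 184.7] 2518
tin_pair 0.56 [419.3 187.2] 3327
tin_single 0.85 [ 91.5 184.8] 2942
tilt,ys [-0.0007 -0.076 ] res [ 0.   0.4  0.3  0.2 -0.1  0.1] t 29.6
```

View pics/m3.png

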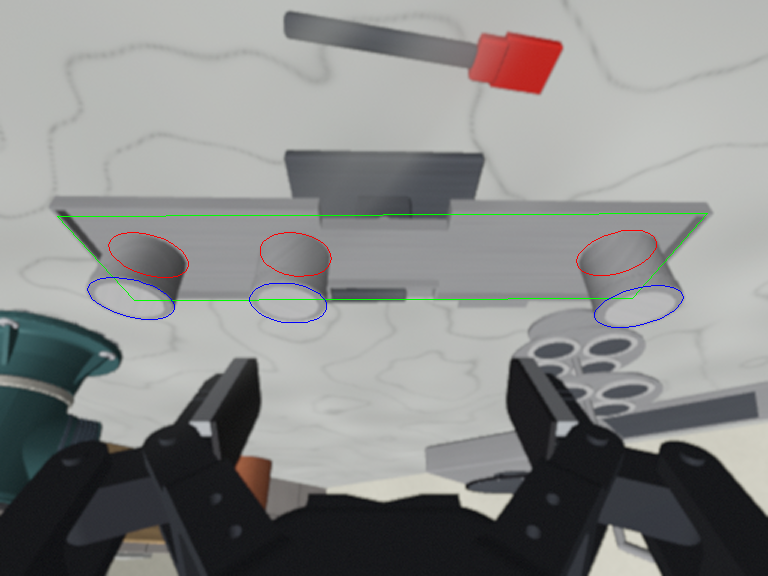

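It reads level (−0.0007), and the tray edge runs parallel to the foot edge. I'll check once more after settling, with no motion.

```bash
python3 - <<'E'
from h import *
from plant import bot
import pickle
p0=pickle.load(open("v1.pkl","rb")); m0=pickle.load(open("v1m.pkl","rb")); b2=np.load("b2.npy")
bias=dict(zip(spec,tins_res(p0,m0,b2[:3],-.1,b2[3]).reshape(-1,2)))
im3=pickle.load(open("m3.pkl","rb"))[0]["color"]
for k in range(2):
    p=bot.camera("wrist"); ms={l:r[0]["mask"] for l in spec for r in [bot.regions_of(p,l)] if r}
    s=least_squares(lambda u:(tins_res(p,ms,b2[:3],u[0],u[1]).reshape(-1,2)-np.array([bias[l] for l in spec if l in ms])).ravel(),[-.05,-.05],x_scale=[.01,.01])
    print(s.x.round(4),s.fun.round(1),bot.observe()["t"])
    print(cv2.phaseCorrelate(np.float64(im3[120:230,380:480,1]),np.float64(p["color"][120:230,380:480,1])))
    bot.pause(.5)
cv2.imwrite("pics/final.png",p["color"])
if abs(s.x[0])<.008: bot.hand_in(); print("handed in")
E
```

```text
[-0.0016 -0.076 ] [ 0.   0.2  0.1 -0.1 -0.2 -0.1] 31.3
((-0.03325863822220754, 0.02356909088535275), 0.9990058894407823)
[-0.001  -0.0759] [ 0.   0.  -0.1  0.2 -0.3  0.1] 32.0
((-0.027852804925814212, 0.03329345308586795), 0.9949134877554924)
the job is handed in; nothing more can be done
handed in
```

The inner tin is now in the other pan, the balance sits level by itself, and I handed the job in at about 32 s of the 67 s allowed. The hand-in reports no verdict, so these results are from my own measurements.

- **How it was moved:** I straddled the tin with open fingers and slid it over the bridge with the trailing finger. I pushed in stages and read the tray's tilt with the hand off the balance after the last three.
- **Tilt readings:** it read −0.10 rad (on the stop) with the tin 42 mm past mid-tray, then −0.043 at 67 mm and about −0.001 at 76 mm.
- **Last checks:** with the hand clear, the tilt was −0.001 to −0.002 rad against the 0.018 limit, and nothing moved between pictures.
- **Outer tins:** they stayed within about 0.5 px of where they should be, under 1 mm.
- **Forces:** wrist readings between pushes were at most about 1.5 N, and no force stop triggered. I did not record the peak contact force during the pushes.
- **Other kitchen things:** nothing came near the turner, brush, jar or idli stand. I did not measure their positions again at the end.
- **Fit error:** before I refined it with the wrist camera, the balance's position was off by 3–4 mm. After that I measured tilt as the change from the first wrist picture, so most of that error cancels out.

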